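# Open the push-and-turn safety cap of the contact cleaner bottle

## Robot

A 7-joint arm with a two-finger parallel gripper is mounted at the origin on the work surface. World frame = base frame: x ahead of the robot, y to its left, z up, the work surface at z = 0. Lengths are in m, angles in rad, forces in N, time in s.
With the tool pointing down it reaches from about 0.4 to 0.925 m from the base axis. Payload 5.6 kg.
Tool frame: the origin (TCP) lies on the centre line of the jaws, within the pads' length; the fingertips stand 8 mm ahead of it and the grasp point (between the pads) lies 11 mm behind it; z points along the fingers, x is the direction in which the jaws open and shut, and the axes are right-handed (so a half turn about z gives the same grasp; the last joint's range is limited). The gripper opens to 85 mm and grips with 20 to 120 N. Pads are 22 mm wide; open, the fingers measure 114 mm over their backs; the gripper's body (76 mm by 85 mm) begins 54 mm behind the grasp point. The pads swing forward as they close: fully open they stand 13 mm farther back than shut.
Start: joints at [-1.362, 0.468, -0.012, 1.603, 0.006, 1.071, -0.056], TCP at [0.162, 0.629, 0.239] pointing down, gripper open.
Joint ranges: [-2.53, 2.53], [-0.31, 2.02], [-1.57, 1.55], [0.28, 2.44], [-1.29, 4.43], [0.15, 1.84], [-2.92, 2.92]. Speed limits (rad/s): [2.57, 2.57, 3.14, 3.14, 3.14, 3.14, 3.14].

## Interface

Orientations are given as a unit quaternion [x, y, z, w].
In Python, from station import bot, capture gives the robot as it stands. The module is installed in compiled form; this text tells all that it offers.
- The arm moves only by the tool jog_arm, never from a script. Its argument "commands" is a list of rows, each an object of numbers: "jaw": the closure in counts, from 0 (fully open) to 255 (shut); "dx", "dy", "dz": the shift along the tool's x, y, z in m; "wx", "wy", "wz": the turn, a rotation vector about the tool's x, y, z in rad. A call has 1 to 8 rows; each row shifts and turns the pose as measured when the row begins, along the tool's axes as they then stand; what a row does not reach is not made up. A row lasts 1/12 s, in which the tool goes at most 41.7 mm and 7.16 degrees, less where a joint would pass 70% of its speed; a pose out of reach is approached as far as the arm can. A call with a gripper value outside its range is refused whole. The fingers move at their own pace and stop on an object; "squeeze" is the grip in N (left out, the last holds). Time passes only in rows, so rows that do not move let the fingers close. It gives the time, the measured TCP pose, the force and the opening at its end, in the units of the state.
- bot.get_obs(): the state, without advancing time (a new reading comes with each control period).
- capture(name): name is "scene" or "side" or "wrist"; returns a dict with "img" (400x640x3 uint8, red, green, blue), "depth" (400x640 float32, m along the optical axis (not along the pixel's ray), 0 where there is no reading), "vertical_fov" (degrees; the focal length in pixels is half the picture's height over the tangent of half this angle, whatever the lens; pixels are square), "cx", "cy" (the principal point, pixels), "k1" (the pictures are not rectified: a ray, as slopes to the right and down, at radius r is drawn at 1 + k1 r^2 times it, then the intrinsics apply), "rvec" (rotation vector, rad) and "tvec" (3), from world to camera coordinates, as OpenCV has them; the wrist camera has in their place "T_tool_cam" (4x4, takes a point from camera to tool coordinates, whose origin is the TCP and whose axes are the tool frame's). Camera axes: x right, y down, z forward; pixel columns grow to the right and rows downward; lengths in m; the calibration is good to about 2 mm. A picture is of the moment at which its call begins: read the wrist's pose just before it.
- bot.finish_job(): hands the job in, once; it reports no verdict.
The state is a dict: "time_s": time; "joints": joint angles; "dq": joint speeds; "effort": joint torques, N m; "tool_pos": TCP position; "ee_rot": TCP orientation; "contact_force": force on the tool from outside, world axes, zero at the start; "moment": the same for the moment, N m; "finger_gap": finger opening in m.
Only numpy, scipy, OpenCV 4.12 (cv2) and the standard library are available. Lean on these libraries where they do the work, as an engineer would, in place of code of your own. Each camera call takes 0.05 s, during which the arm holds its last target.

## Task

The boost pedal's knobs crackle, so open the contact cleaner bottle that stands clamped in the wooden block: take its safety cap by the round knob on its top, press the cap down against its spring, keep it pressed while you twist it about a sixth of a turn anticlockwise (seen from above), then lift it off. Finish while still holding the cap upright, straight above the open bottle with a clear gap of about 6 cm; do not put it down or let go. Leave the capo, the glass slide, the screwdriver and the pedal case with its half-open door where they are.

Things in the scene. Friction and masses are not known exactly. Their poses are not given: they have to be found in the camera images.
- cap_grip (a point): Centre of the round upright grip knob on the white safety cap. Knob: 24 mm in diameter, 24 mm high, on the cap's axis; it reaches 12 mm above and below this point and stands on the cap's flat round top. Cap: ribbed skirt 68 mm in diameter, 30 mm high, about 80 g; its lower rim is 42 mm below this point. z up. x runs along a low ridge on the flat top and shows how far it has turned.
- seal (a joint): Travel (m) of the sprung seal disc in the neck, about 0.001 with the cap locked, 0 with it off, 0.009 at the stop. The locked cap neither lifts nor turns (4 degrees play). Pushed down 6 to 8 mm (4 N rising to 13 N) it turns anticlockwise seen from above; keep it pressed for the first 40 degrees. It lifts straight off from 40 degrees to its end stop near 85, best at about 60.
- bottle_mouth (a point): Centre of the top of the bottle's neck, 128 mm above the board, hidden under the cap. z up, x parallel to the x of the locked cap, whose knob centre is then 26 mm above this point. The grey square bottle (84 mm wide, 82 mm to the shoulder) is fixed in a wooden block 130 x 130 x 30 mm screwed to the board. With the cap off, a black disc stands 11 mm out of the neck.
- capo: Steel guitar capo lying flat, 85 x 40 x 12 mm, origin under its centre. Bystander.
- slide: Glass slide, a tube 27 mm in diameter and 62 mm high standing on end, origin at the centre of its underside. Bystander.
- screwdriver: Screwdriver with a blue plastic handle, 170 mm long along its x, lying on the board. Bystander.
- case_door_handle (a point): Knob on the half-open swing door of the wooden pedal case (case 220 x 150 x 130 mm, red pedal inside). Bystander.
Things that resemble listed ones, but are neither listed nor needed, are in the scene too. What is meant by the part that bears cap_grip is not green or purple, and is the larger of those in its own colour.

How it is judged:
On the way, in this order (a step that is already met when the one before it is completed fails the run):
1. the cap is pressed down against its spring, not yet turned (z of cap_grip in the frame of bottle_mouth below 0.0215 m and angle between the x axis of cap_grip and the x axis of bottle_mouth, either way round below 0.35 rad), for 0.05 s.
2. the cap is twisted free while still seated on the neck (z of cap_grip in the frame of bottle_mouth below 0.033 m and horizontal distance between cap_grip and bottle_mouth below 0.006 m and angle between the x axis of cap_grip and the x axis of bottle_mouth, either way round above 0.65 rad), for 0.05 s.
3. the cap is lifted clear of the neck (z of cap_grip in the frame of bottle_mouth above 0.072 m and contact force between cap and the fingers above 1 N), for 0.2 s.
At the end, for the whole second after the job is handed in: The cap, pressed and twisted free beforehand, is held still by the fingers alone, upright within 0.3 rad, its axis within 30 mm of the bottle's axis and its lower rim 30 to 121 mm above the bottle's mouth (all of step 3 and z of cap_grip in the frame of bottle_mouth below 0.163 m and horizontal distance between cap_grip and bottle_mouth below 0.03 m and angle between cap_grip's own z axis and vertical below 0.3 rad and contact force between cap and bottle below 0.05 N and linear speed of cap below 0.03 m/s); the arm keeps its last pose, push and grip.
It fails at once if a bystander was shifted by more than 30 mm (distance of any of capo, slide, screwdriver, case_door_handle from where it was at the start of the episode above 0.03 m).
It also fails if it takes over 32 s, if anything falls off the work surface, if the arm or the gripper's body presses on something with over 40 N, if the wrist force passes 120 N, or if a joint passes its speed limit or range.

## Working session

There is one attempt and no reset: what is moved stays moved. The work goes in short steps, Python scripts to look and compute and a tool call to move; the robot and the scene stay as the last step left them, time stands still between calls to the robot, and variables do not carry over. Pictures are saved under pics/ and viewed, and the job is handed in when it is done.

Besides the shell and the picture viewer there is one more tool, called by a JSON object that holds its "name" and its "arguments". jog_arm: Moves the arm, as the interface text tells. Its arguments: {"type":"object","properties":{"commands":{"type":"array"},"squeeze":{"type":"number"}},"required":["commands"]}

```bash
mkdir -p pics; ls
cat > h.py <<'E'
import numpy as np, cv2
from station import bot, capture
from scipy.spatial.transform import Rotation as R
def intr(c):
    f=200/np.tan(np.radians(c["vertical_fov"])/2); return f
def cam_pose(c,obs=None):
    if "rvec" in c and c.get("rvec") is not None:
        Rm=R.from_rotvec(np.array(c["rvec"]).ravel()).as_matrix(); t=np.array(c["tvec"]).ravel()
        return Rm.T, -Rm.T@t
    T=np.array(c["T_tool_cam"]); Rt=R.from_quat(obs["ee_rot"]).as_matrix()
    return Rt@T[:3,:3], Rt@T[:3,3]+np.array(obs["tool_pos"])
def slopes(c,uv):
    f=intr(c); uv=np.atleast_2d(np.array(uv,float))
    K=np.array([[f,0,c["cx"]],[0,f,c["cy"]],[0,0,1]])
    return cv2.undistortPoints(uv.reshape(-1,1,2),K,np.array([c["k1"],0,0,0.])).reshape(-1,2)
def plane(c,uv,z,obs=None):
    Rc,o=cam_pose(c,obs); s=slopes(c,uv); d=np.c_[s,np.ones(len(s))]@Rc.T
    return o+d*((z-o[2])/d[:,2])[:,None]
def depthpts(c,uv,obs=None):
    Rc,o=cam_pose(c,obs); uv=np.atleast_2d(uv); s=slopes(c,uv); D=c["depth"][uv[:,1].astype(int),uv[:,0].astype(int)]
    return o+(np.c_[s,np.ones(len(s))]*D[:,None])@Rc.T
def project(c,P,obs=None):
    Rc,o=cam_pose(c,obs); p=(np.atleast_2d(P)-o)@Rc; s=p[:,:2]/p[:,2:]; r2=(s**2).sum(1)
    s=s*(1+c["k1"]*r2)[:,None]; return s*intr(c)+[c["cx"],c["cy"]]
def save(c,n): cv2.imwrite("pics/"+n+".png",cv2.cvtColor(c["img"],cv2.COLOR_RGB2BGR))
E
python3 - <<'E'
from h import *
import pickle
o=bot.get_obs(); print(o)
D={}
for n in ["scene","side","wrist"]:
    c=capture(n); D[n]=c; save(c,n+"0"); print(n,{k:v for k,v in c.items() if k not in("img","depth")})
pickle.dump((o,D),open("d0.pkl","wb"))
E
```

```text
pics
{'time_s': 0.0, 'joints': array([-1.36199763,  0.46838639, -0.01159828,  1.60365467,  0.00602324,
        1.07138394, -0.05632117]), 'dq': array([ 1.87822465e-03,  2.71538453e-03,  1.69232996e-03, -8.59433560e-05,
       -7.63696366e-04,  1.73730389e-03, -1.71543488e-03]), 'effort': array([ 4.92445542e-04, -5.32377899e+01,  2.14761909e-02, -2.51310754e+01,
        1.13449863e-02,  7.60456198e-03,  2.92543223e-05]), 'tool_pos': array([0.16188152, 0.62894598, 0.23831949]), 'ee_rot': array([ 7.90322956e-01,  6.12689821e-01, -6.63022528e-04,  6.07375674e-04]), 'contact_force': array([-0.58564951,  0.11476746,  0.38611148]), 'moment': array([-0.00516985,  0.00391564,  0.00675721]), 'finger_gap': 0.08550349738526913}
scene {'vertical_fov': 42.18333362995118, 'cx': 324.7153442346935, 'cy': 189.67021743787546, 'k1': -0.05908037031341006, 'rvec': array([ 1.18805322,  2.30867857, -0.98773846]), 'tvec': array([ 0.26678994, -0.2690549 ,  2.17570851])}
side {'vertical_fov': 52.27987391305907, 'cx': 320.6577820724047, 'cy': 200.51915616848402, 'k1': -0.06386797520540619, 'rvec': array([ 2.25780857, -0.23706767,  0.0778208 ]), 'tvec': array([-0.53160257,  0.24288786,  1.08332853])}
wrist {'vertical_fov': 71.64799911579242, 'cx': 322.5139982021352, 'cy': 201.08225815241764, 'k1': 0.010192514810581851, 'T_tool_cam': array([[ 9.99998752e-01, -7.11556469e-04, -1.41085193e-03,
         6.03474199e-04],
       [ 1.08484423e-03,  9.58352119e-01,  2.85587182e-01,
        -7.28816970e-02],
       [ 1.14888153e-03, -2.85588356e-01,  9.58351695e-01,
        -1.35379182e-01],
       [ 0.00000000e+00,  0.00000000e+00,  0.00000000e+00,
         1.00000000e+00]])}
```

View pics/scene0.png

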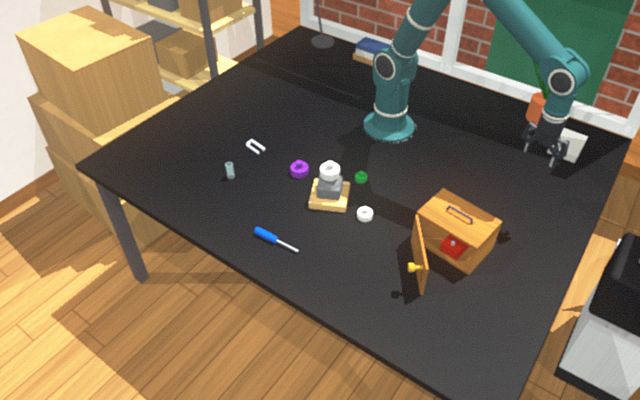

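View pics/side0.png

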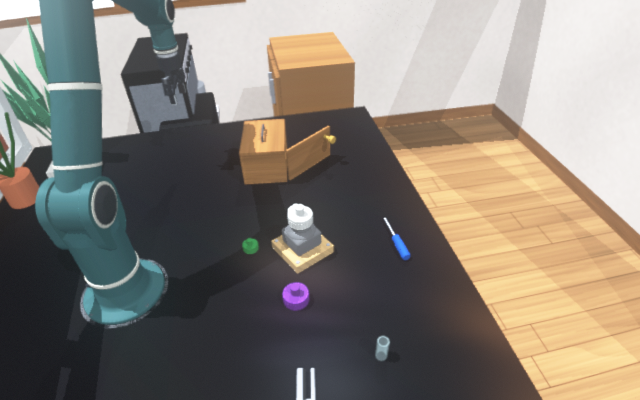

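View pics/wrist0.png

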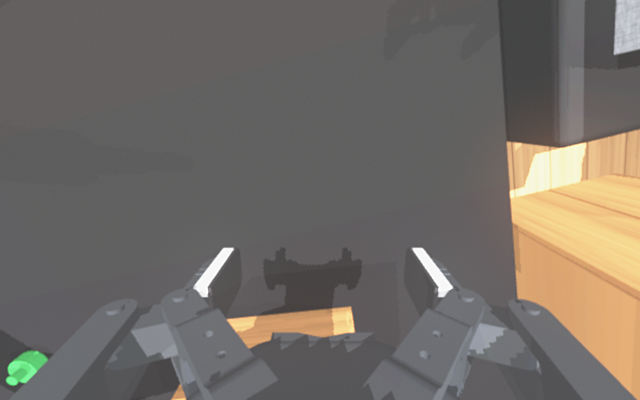

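The scene view shows the white cap on the grey bottle in its block at about (329,172). A smaller white cap lies loose at (365,213), with a purple one at (300,169) and a green one at (361,177). The side view shows the bottle's cap at (300,216). Next I'll measure it.

Run:
```python
from h import *
import pickle
o,D=pickle.load(open("d0.pkl","rb"))
for n,(u,v) in dict(scene=(329,180),side=(300,230)).items():
    c=D[n]; im=c["img"][v-40:v+40,u-50:u+50]
    cv2.imwrite(f"pics/z_{n}.png",cv2.cvtColor(cv2.resize(im,None,fx=7,fy=7,interpolation=cv2.INTER_CUBIC),cv2.COLOR_RGB2BGR))
    i=c["img"].astype(int); m=((i.min(2)>150)&(i.max(2)-i.min(2)<40)); mm=np.zeros_like(m); mm[v-30:v+15,u-25:u+25]=1; m&=mm
    k,l,s,ct=cv2.connectedComponentsWithStats(m.astype(np.uint8)); j=1+np.argmax(s[1:,4]); print(n,s[j],ct[j])
    ys,xs=np.nonzero(l==j); P=depthpts(c,np.c_[xs,ys]); print("z pct",np.percentile(P[:,2],[5,25,50,75,95,99]))
    for a,b in((.137,.150),(.158,.175)):
        q=P[(P[:,2]>a)&(P[:,2]<b)]; print(a,len(q),q.mean(0) if len(q) else 0, (q.min(0),q.max(0)) if len(q) else 0)
```

```text
scene [319 160  23  31 445] [330.9505618  173.28764045]
z pct [0.00408993 0.09467604 0.13552637 0.14356888 0.16465844 0.169657  ]
0.137 161 [0.50435904 0.0507965  0.14249069] (array([0.46340807, 0.01495707, 0.13710518]), array([0.53551538, 0.08166843, 0.14867542]))
0.158 37 [0.50134325 0.04760164 0.16545225] (array([0.48996618, 0.03399503, 0.15887634]), array([0.51331887, 0.0574139 , 0.17101939]))
side [285 203  28  42 714] [298.21288515 220.43977591]
z pct [0.03873237 0.09105981 0.13475692 0.14146224 0.16311435 0.16598362]
0.137 262 [0.49573043 0.03932822 0.14109737] (array([0.46446525, 0.01356453, 0.1370807 ]), array([0.52910525, 0.07601043, 0.1497858 ]))
0.158 55 [0.49623323 0.04412638 0.16334996] (array([0.48533689, 0.03373111, 0.1582998 ]), array([0.50791587, 0.05855733, 0.16672347]))
```

Run:
```python
import cv2,numpy as np
a=cv2.imread("pics/z_scene.png");b=cv2.imread("pics/z_side.png")
cv2.imwrite("pics/zz.png",cv2.resize(np.vstack([a,b]),(400*700//560,560)) if 0 else cv2.resize(np.hstack([a,b]),(800,320)))
```

```text
(no output)
```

View pics/zz.png

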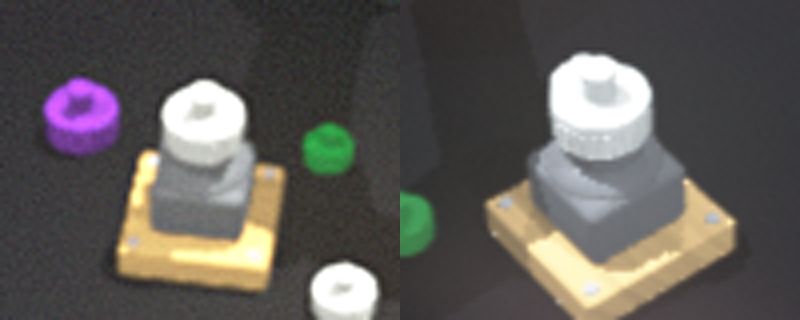

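The knob centre measures about (0.499, 0.046, 0.154). The expected height is 0.128 + 0.026 = 0.154, so it agrees. I'll move above it to take a close wrist view.

```bash
cat > plan.py <<'E'
from h import *
def plan(tgt,wz,N,o=None,vmax=.035):
    o=o or bot.get_obs(); Rt=R.from_quat(o["ee_rot"]); p=np.array(o["tool_pos"]); 
    # upright correction: rotation from current to z-down with yaw kept
    d=(np.array(tgt)-p)/N
    print("t",o["time_s"],"p",p.round(4),"d",(np.array(tgt)-p).round(4),"joints",np.round(o["joints"],2))
    xa=Rt.as_matrix()[:,0]; print("xaxis",xa.round(3),"zaxis",Rt.as_matrix()[:,2].round(4))
    for i in range(N):
        r=(Rt*R.from_rotvec([0,0,wz/N*i])).as_matrix()
        print(i,(r.T@d).round(3),round(wz/N,3))
E
python3 - <<'E'
from plan import *
plan([.499,.046,.28],1.31,20)
E
```

```text
t 0.15 p [0.1619 0.6291 0.2385] d [ 0.3371 -0.5831  0.0415] joints [-1.36  0.47 -0.01  1.6   0.01  1.07 -0.06]
xaxis [ 0.249  0.968 -0.001] zaxis [-3.0e-04 -1.4e-03 -1.0e+00]
0 [-0.024  0.024 -0.002] 0.066
1 [-0.022  0.025 -0.002] 0.066
2 [-0.021  0.027 -0.002] 0.066
3 [-0.019  0.028 -0.002] 0.066
4 [-0.017  0.029 -0.002] 0.066
5 [-0.015  0.03  -0.002] 0.066
6 [-0.013  0.031 -0.002] 0.066
7 [-0.011  0.032 -0.002] 0.066
8 [-0.009  0.032 -0.002] 0.066
9 [-0.007  0.033 -0.002] 0.066
10 [-0.005  0.033 -0.002] 0.066
11 [-0.002  0.034 -0.002] 0.066
12 [-0.     0.034 -0.002] 0.066
13 [ 0.002  0.034 -0.002] 0.066
14 [ 0.004  0.033 -0.002] 0.066
15 [ 0.006  0.033 -0.002] 0.066
16 [ 0.008  0.033 -0.002] 0.066
17 [ 0.011  0.032 -0.002] 0.066
18 [ 0.013  0.031 -0.002] 0.066
19 [ 0.015  0.03  -0.002] 0.066
```

{"name": "jog_arm", "arguments": {"commands": [{"dx":-0.024,"dy":0.024,"dz":-0.01,"wz":0.066},{"dx":-0.022,"dy":0.025,"dz":-0.01,"wz":0.066},{"dx":-0.021,"dy":0.027,"dz":-0.01,"wz":0.066},{"dx":-0.019,"dy":0.028,"dz":-0.005,"wz":0.066},{"dx":-0.017,"dy":0.029,"dz":-0.002,"wz":0.066},{"dx":-0.015,"dy":0.03,"dz":-0.002,"wz":0.066},{"dx":-0.013,"dy":0.031,"wz":0.066},{"dx":-0.011,"dy":0.032,"wz":0.066}]}}

```text
$.commands[0]: bad value
```

Run:
```python
from plan import *
plan([.499,.046,.28],.79,12)
```

```text
t 0.15 p [0.1619 0.6291 0.2385] d [ 0.3371 -0.5831  0.0415] joints [-1.36  0.47 -0.01  1.6   0.01  1.07 -0.06]
xaxis [ 0.249  0.968 -0.001] zaxis [-3.0e-04 -1.4e-03 -1.0e+00]
0 [-0.04   0.039 -0.003] 0.066
1 [-0.037  0.042 -0.003] 0.066
2 [-0.035  0.044 -0.003] 0.066
3 [-0.032  0.046 -0.003] 0.066
4 [-0.028  0.048 -0.003] 0.066
5 [-0.025  0.05  -0.003] 0.066
6 [-0.022  0.052 -0.003] 0.066
7 [-0.018  0.053 -0.003] 0.066
8 [-0.015  0.054 -0.003] 0.066
9 [-0.011  0.055 -0.003] 0.066
10 [-0.008  0.056 -0.003] 0.066
11 [-0.004  0.056 -0.003] 0.066
```

The call was refused, probably because each row needs every key. I'll send complete rows.

{"name": "jog_arm", "arguments": {"commands": [{"jaw":0,"dx":-0.024,"dy":0.024,"dz":-0.01,"wx":0,"wy":0,"wz":0.066},{"jaw":0,"dx":-0.022,"dy":0.025,"dz":-0.01,"wx":0,"wy":0,"wz":0.066},{"jaw":0,"dx":-0.021,"dy":0.027,"dz":-0.01,"wx":0,"wy":0,"wz":0.066},{"jaw":0,"dx":-0.019,"dy":0.028,"dz":-0.005,"wx":0,"wy":0,"wz":0.066},{"jaw":0,"dx":-0.017,"dy":0.029,"dz":-0.002,"wx":0,"wy":0,"wz":0.066},{"jaw":0,"dx":-0.015,"dy":0.03,"dz":-0.002,"wx":0,"wy":0,"wz":0.066},{"jaw":0,"dx":-0.013,"dy":0.031,"dz":0,"wx":0,"wy":0,"wz":0.066},{"jaw":0,"dx":-0.011,"dy":0.032,"dz":0,"wx":0,"wy":0,"wz":0.066}]}}

```text
time_s: 0.82
tool_pos: [0.2942, 0.3905, 0.2746]
ee_rot: [0.925, 0.381, -0.004, 0.001]
contact_force: [1.3, 0.4, 0.2]
finger_gap: 0.085
```

Run:
```python
from plan import *
plan([.499,.046,.28],.79,12)
```

```text
t 0.8167 p [0.2942 0.3905 0.2746] d [ 0.2048 -0.3445  0.0054] joints [-1.14  0.15  0.17  1.95 -0.03  1.04 -0.18]
xaxis [ 0.71   0.705 -0.007] zaxis [-0.006 -0.004 -1.   ]
0 [-0.008  0.032 -0.   ] 0.066
1 [-0.006  0.033 -0.   ] 0.066
2 [-0.004  0.033 -0.   ] 0.066
3 [-0.002  0.033 -0.   ] 0.066
4 [ 0.001  0.033 -0.   ] 0.066
5 [ 0.003  0.033 -0.   ] 0.066
6 [ 0.005  0.033 -0.   ] 0.066
7 [ 0.007  0.033 -0.   ] 0.066
8 [ 0.009  0.032 -0.   ] 0.066
9 [ 0.011  0.031 -0.   ] 0.066
10 [ 0.013  0.031 -0.   ] 0.066
11 [ 0.015  0.03  -0.   ] 0.066
```

{"name": "jog_arm", "arguments": {"commands": [{"jaw":0,"dx":-0.008,"dy":0.032,"dz":0,"wx":0,"wy":0,"wz":0.066},{"jaw":0,"dx":-0.006,"dy":0.033,"dz":0,"wx":0,"wy":0,"wz":0.066},{"jaw":0,"dx":-0.004,"dy":0.033,"dz":0,"wx":0,"wy":0,"wz":0.066},{"jaw":0,"dx":-0.002,"dy":0.033,"dz":0,"wx":0,"wy":0,"wz":0.066},{"jaw":0,"dx":0.001,"dy":0.033,"dz":0,"wx":0,"wy":0,"wz":0.066},{"jaw":0,"dx":0.003,"dy":0.033,"dz":0,"wx":0,"wy":0,"wz":0.066},{"jaw":0,"dx":0.005,"dy":0.033,"dz":0,"wx":0,"wy":0,"wz":0.066},{"jaw":0,"dx":0.007,"dy":0.033,"dz":0,"wx":0,"wy":0,"wz":0.066}]}}

```text
time_s: 1.48
tool_pos: [0.4306, 0.1466, 0.2748]
ee_rot: [0.994, 0.114, -0.003, 0.0]
contact_force: [-0.1, 0.2, -1.3]
finger_gap: 0.0854
```

Run:
```python
from plan import *
plan([.499,.046,.28],.26,4)
```

```text
t 1.4833 p [0.4306 0.1466 0.2748] d [ 0.0684 -0.1006  0.0052] joints [-0.82  0.09  0.45  2.04 -0.04  1.03 -0.12]
xaxis [ 0.974  0.226 -0.006] zaxis [-0.0061 -0.0015 -1.    ]
0 [ 0.011  0.028 -0.001] 0.065
1 [ 0.013  0.028 -0.001] 0.065
2 [ 0.015  0.027 -0.001] 0.065
3 [ 0.016  0.026 -0.001] 0.065
```

{"name": "jog_arm", "arguments": {"commands": [{"jaw":0,"dx":0.011,"dy":0.028,"dz":0,"wx":0,"wy":0,"wz":0.065},{"jaw":0,"dx":0.013,"dy":0.028,"dz":0,"wx":0,"wy":0,"wz":0.065},{"jaw":0,"dx":0.015,"dy":0.027,"dz":0,"wx":0,"wy":0,"wz":0.065},{"jaw":0,"dx":0.016,"dy":0.026,"dz":0,"wx":0,"wy":0.006,"wz":0.065},{"jaw":0,"dx":0,"dy":0,"dz":0,"wx":0,"wy":0,"wz":0},{"jaw":0,"dx":0,"dy":0,"dz":0,"wx":0,"wy":0,"wz":0}]}}

```text
time_s: 1.98
tool_pos: [0.5028, 0.0311, 0.2749]
ee_rot: [1.0, -0.03, 0.001, 0.002]
contact_force: [-0.8, 1.0, -0.2]
finger_gap: 0.0853
```

Run:
```python
from plan import *
import pickle
o=bot.get_obs(); c=capture("wrist"); save(c,"w1"); pickle.dump((o,c),open("d1.pkl","wb"))
print(o["tool_pos"],o["joints"].round(2),o["dq"].round(3), R.from_quat(o["ee_rot"]).as_matrix().round(4))
print(project(c,[[.499,.046,.154],[.499,.046,.166]],o))
```

```text
[0.50280167 0.03105935 0.27490987] [-0.65  0.18  0.59  1.95 -0.11  1.04 -0.07] [ 0.051  0.016  0.033 -0.017  0.015 -0.013 -0.002] [[ 0.9982 -0.0603  0.0023]
 [-0.0603 -0.9982 -0.0036]
 [ 0.0025  0.0034 -1.    ]]
[[317.44375921 182.39786169]
 [317.25113469 185.38130682]]
```

View pics/w1.png

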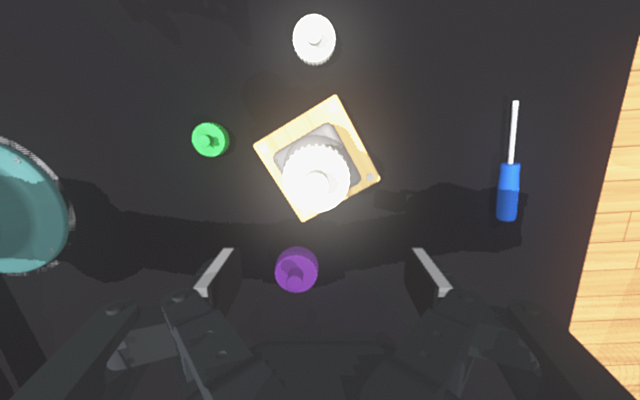

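The wrist view shows the large white cap at (316,180) on the block, close to the predicted (317,184). The purple cap is at (297,270), the green at (210,140), and the screwdriver stands clear at (508,160). Now I'll refine the knob and ridge.

Run:
```python
from h import *
import pickle
o,c=pickle.load(open("d1.pkl","rb"))
u0,v0=316,180; im=c["img"][v0-45:v0+45,u0-50:u0+50].astype(float)
g=im.mean(2); g=np.clip((g-200)*255/55,0,255).astype(np.uint8)
cv2.imwrite("pics/zw1.png",np.hstack([cv2.resize(g,(400,360)),cv2.resize(cv2.cvtColor(im.astype(np.uint8),cv2.COLOR_RGB2GRAY),(400,360))]))
ys,xs=np.mgrid[v0-45:v0+45,u0-50:u0+50]; uv=np.c_[xs.ravel(),ys.ravel()]; P=depthpts(c,uv,o)
top=P[(P[:,2]>.158)&(P[:,2]<.18)]; print("knob",len(top),top.mean(0),np.median(top[:,2]),(top.max(0)+top.min(0))/2,np.ptp(top,axis=0))
top=P[(P[:,2]>.134)&(P[:,2]<.152)]; print("cap",len(top),np.median(top[:,2]),top.mean(0),(top.max(0)+top.min(0))/2,np.ptp(top,axis=0))
# white mask outline at z ~
i=c["img"].astype(int); m=((i.min(2)>170)&(i.max(2)-i.min(2)<30)); k,l,s,ct=cv2.connectedComponentsWithStats(m.astype(np.uint8)); j=l[180,316]; print(s[j],ct[j])
# wooden block rectangle
hsv=cv2.cvtColor(c["img"],cv2.COLOR_RGB2HSV)
m=((hsv[...,0]>8)&(hsv[...,0]<32)&(hsv[...,1]>40)&(hsv[...,2]>120)).astype(np.uint8); m[:,420:]=0
cs,_=cv2.findContours(m,cv2.RETR_EXTERNAL,cv2.CHAIN_APPROX_NONE); b=max(cs,key=cv2.contourArea)
h=cv2.convexHull(b).reshape(-1,2); W=plane(c,h,.03,o)[:,:2].astype(np.float32); print("block",cv2.minAreaRect(W*1000))
```

```text
knob 547 [0.49724547 0.04658375 0.16652294] 0.16683157363665108 [0.49736187 0.04583892 0.16327046] [0.02306083 0.02323152 0.01043413]
cap 2865 0.14296859057565475 [0.49743145 0.04818196 0.14285168] [0.49746588 0.04625733 0.14301614] [0.06627553 0.06568289 0.01786992]
[ 255  124   96   96 5185] [310.3292189  171.08968177]
block ((497.11712646484375, 45.69913864135742), (132.1656494140625, 132.678466796875), 26.46945571899414)
```

View pics/zw1.png

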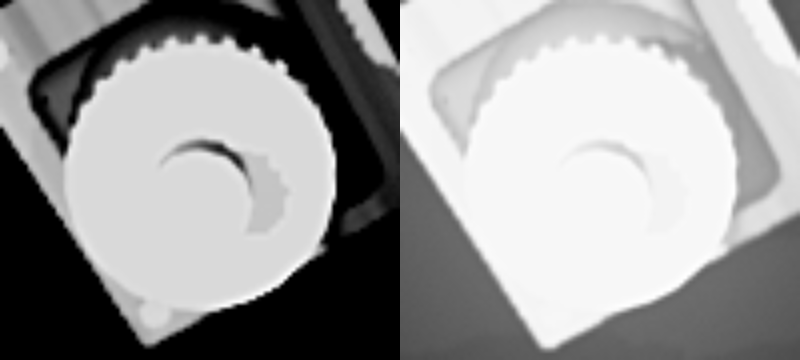

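Block, cap and knob agree within about 1 mm: axis at (0.4972, 0.0460), knob top 0.1665, cap top 0.143. Centring over the knob and descending in stages.

{"name": "jog_arm", "arguments": {"commands": [{"jaw":0,"dx":-0.006,"dy":-0.014,"dz":0.02,"wx":0.003,"wy":-0.002,"wz":0},{"jaw":0,"dx":0,"dy":0,"dz":0.02,"wx":0,"wy":0,"wz":0},{"jaw":0,"dx":0,"dy":0,"dz":0.015,"wx":0,"wy":0,"wz":0},{"jaw":0,"dx":0,"dy":0,"dz":0.005,"wx":0,"wy":0,"wz":0},{"jaw":0,"dx":0,"dy":0,"dz":0,"wx":0,"wy":0,"wz":0},{"jaw":0,"dx":0,"dy":0,"dz":0,"wx":0,"wy":0,"wz":0}]}}

```text
time_s: 2.53
tool_pos: [0.4956, 0.0518, 0.2136]
ee_rot: [1.0, -0.024, 0.0, -0.002]
contact_force: [0.9, -0.4, -0.0]
finger_gap: 0.0857
```

Run:
```python
from plan import *
o=bot.get_obs(); print(o["contact_force"],o["dq"].round(3))
plan([.4972,.046,.154],0,1)
```

```text
[ 0.92649915 -0.42052844 -0.01626631] [-0.013 -0.001 -0.005  0.003  0.002  0.001 -0.001]
t 2.5333 p [0.4956 0.0518 0.2136] d [ 0.0016 -0.0058 -0.0596] joints [-0.65  0.26  0.56  2.02 -0.18  0.91 -0.04]
xaxis [ 0.999 -0.049  0.001] zaxis [ 9.e-04  3.e-03 -1.e+00]
0 [0.002 0.006 0.06 ] 0.0
```

{"name": "jog_arm", "arguments": {"commands": [{"jaw":0,"dx":0.002,"dy":0.006,"dz":0.01,"wx":-0.003,"wy":0,"wz":0},{"jaw":0,"dx":0,"dy":0,"dz":0.01,"wx":0,"wy":0,"wz":0},{"jaw":0,"dx":0,"dy":0,"dz":0,"wx":0,"wy":0,"wz":0},{"jaw":0,"dx":0,"dy":0,"dz":0,"wx":0,"wy":0,"wz":0}]}}

```text
time_s: 2.87
tool_pos: [0.4987, 0.0462, 0.1939]
ee_rot: [1.0, -0.023, 0.002, -0.001]
contact_force: [0.5, -0.4, -0.7]
finger_gap: 0.0856
```

Run:
```python
from plan import *
import pickle
o=bot.get_obs(); print(o["contact_force"],o["dq"].round(3))
plan([.4972,.046,.154],0,1)
c=capture("wrist"); save(c,"w2")
u0,v0=[int(a) for a in project(c,[[.497,.046,.166]],o)[0]]; print(u0,v0)
ys,xs=np.mgrid[max(0,v0-120):min(400,v0+120),u0-100:u0+100]; uv=np.c_[xs.ravel(),ys.ravel()]; P=depthpts(c,uv,o)
q=P[(np.abs(P[:,0]-.497)<.05)&(np.abs(P[:,1]-.046)<.05)]
top=q[(q[:,2]>.160)&(q[:,2]<.175)]; print("knob",len(top),top.mean(0),np.median(top[:,2]),(top.max(0)+top.min(0))/2,np.ptp(top,axis=0))
top=q[(q[:,2]>.134)&(q[:,2]<.152)]; print("cap",len(top),np.median(top[:,2]),(top.max(0)+top.min(0))/2,np.ptp(top,axis=0))
```

```text
[ 0.49897453 -0.3913372  -0.67940738] [ 0.005  0.015 -0.004  0.014 -0.008 -0.009  0.006]
t 2.8667 p [0.4987 0.0462 0.1939] d [-0.0015 -0.0002 -0.0399] joints [-0.63  0.29  0.55  2.04 -0.2   0.86 -0.01]
xaxis [ 0.999 -0.047  0.005] zaxis [ 0.0047  0.0014 -1.    ]
0 [-0.002  0.     0.04 ] 0.0
320 238
knob 1070 [0.49715068 0.0473163  0.16651009] 0.1668157396775269 [0.49700237 0.04612808 0.16440514] [0.02360763 0.02419774 0.00878824]
cap 5051 0.14296780978029947 [0.49666202 0.0464634  0.1429321 ] [0.06638507 0.0660313  0.01784566]
```

View pics/w2.png

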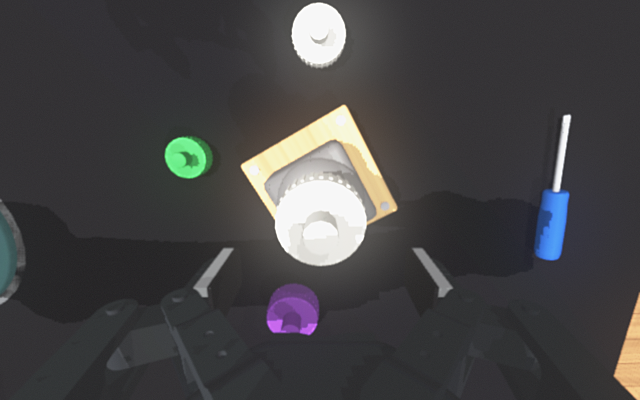

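The knob is centred at (320,238) between the jaws and measures (0.497, 0.046, top 0.167). Descending 40 mm.

{"name": "jog_arm", "arguments": {"commands": [{"jaw":0,"dx":-0.002,"dy":0,"dz":0.01,"wx":0,"wy":-0.004,"wz":0},{"jaw":0,"dx":0,"dy":0,"dz":0.01,"wx":0,"wy":0,"wz":0},{"jaw":0,"dx":0,"dy":0,"dz":0.01,"wx":0,"wy":0,"wz":0},{"jaw":0,"dx":0,"dy":0,"dz":0.007,"wx":0,"wy":0,"wz":0},{"jaw":0,"dx":0,"dy":0,"dz":0,"wx":0,"wy":0,"wz":0},{"jaw":0,"dx":0,"dy":0,"dz":0,"wx":0,"wy":0,"wz":0}]}}

```text
time_s: 3.42
tool_pos: [0.4964, 0.0463, 0.1528]
ee_rot: [1.0, -0.023, -0.0, -0.001]
contact_force: [-0.3, 1.0, -1.1]
finger_gap: 0.0857
```

Run:
```python
from plan import *
o=bot.get_obs(); print(o["contact_force"],o["dq"].round(3))
plan([.497,.0462,.154],0,1)
```

```text
[-0.32551389  1.0141448  -1.06032518] [ 0.004  0.023 -0.005  0.011 -0.008 -0.011  0.008]
t 3.4167 p [0.4964 0.0463 0.1528] d [ 0.0006 -0.0001  0.0012] joints [-0.6   0.36  0.53  2.07 -0.25  0.78  0.04]
xaxis [ 0.999 -0.047 -0.   ] zaxis [-2.0e-04  1.5e-03 -1.0e+00]
0 [ 0.001  0.    -0.001] 0.0
```

{"name": "jog_arm", "arguments": {"commands": [{"jaw":150,"dx":0.001,"dy":0,"dz":-0.002,"wx":0,"wy":0,"wz":0},{"jaw":255,"dx":0,"dy":0,"dz":0,"wx":0,"wy":0,"wz":0},{"jaw":255,"dx":0,"dy":0,"dz":0,"wx":0,"wy":0,"wz":0},{"jaw":255,"dx":0,"dy":0,"dz":0,"wx":0,"wy":0,"wz":0},{"jaw":255,"dx":0,"dy":0,"dz":0,"wx":0,"wy":0,"wz":0},{"jaw":255,"dx":0,"dy":0,"dz":0,"wx":0,"wy":0,"wz":0}], "squeeze": 80}}

```text
time_s: 3.92
tool_pos: [0.4982, 0.0462, 0.156]
ee_rot: [1.0, -0.023, 0.001, -0.001]
contact_force: [-2.4, 0.1, 2.7]
finger_gap: 0.021
```

Run:
```python
from plan import *
o=bot.get_obs(); print(o["contact_force"],o["dq"].round(3),o["finger_gap"])
plan([.497,.0462,.154],0,1)
```

```text
[-2.4407792   0.07531538  2.6752802 ] [ 0.    -0.006 -0.    -0.001  0.001  0.005 -0.   ] 0.020986346771610778
t 3.9167 p [0.4982 0.0462 0.156 ] d [-0.0012 -0.     -0.002 ] joints [-0.6   0.35  0.53  2.07 -0.25  0.78  0.04]
xaxis [ 0.999 -0.047  0.001] zaxis [ 0.0011  0.0021 -1.    ]
0 [-0.001  0.     0.002] 0.0
```

{"name": "jog_arm", "arguments": {"commands": [{"jaw":255,"dx":0,"dy":0,"dz":0,"wx":0,"wy":0,"wz":0},{"jaw":255,"dx":0,"dy":0,"dz":0,"wx":0,"wy":0,"wz":0}]}}

```text
time_s: 4.08
tool_pos: [0.4981, 0.0462, 0.1562]
ee_rot: [1.0, -0.023, 0.001, -0.001]
contact_force: [0.5, -0.2, -1.2]
finger_gap: 0.0209
```

Run:
```python
from plan import *
o=bot.get_obs(); print(o["contact_force"],o["dq"].round(3),o["finger_gap"])
plan([.497,.0462,.154],0,1)
c=capture("wrist"); save(c,"w3")
```

```text
[ 0.4967737  -0.18179147 -1.20212307] [ 0.001 -0.002  0.001  0.002  0.001 -0.002 -0.001] 0.02085790280235165
t 4.0833 p [0.4981 0.0462 0.1562] d [-0.0011  0.     -0.0022] joints [-0.6   0.35  0.53  2.07 -0.25  0.78  0.04]
xaxis [ 0.999 -0.047  0.001] zaxis [ 0.0014  0.0023 -1.    ]
0 [-0.001  0.     0.002] 0.0
```

View pics/w3.png

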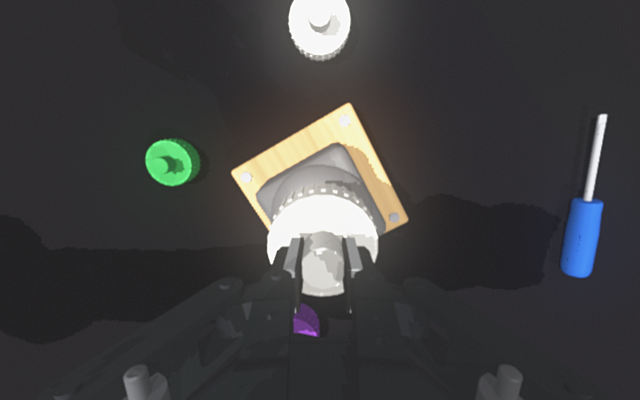

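The jaws hold the knob at (322,265), and the gap is steady. Now pressing down.

{"name": "jog_arm", "arguments": {"commands": [{"jaw":255,"dx":0,"dy":0,"dz":0.003,"wx":0,"wy":0,"wz":0},{"jaw":255,"dx":0,"dy":0,"dz":0.003,"wx":0,"wy":0,"wz":0},{"jaw":255,"dx":0,"dy":0,"dz":0.003,"wx":0,"wy":0,"wz":0}], "squeeze": 100}}

```text
time_s: 4.38
tool_pos: [0.4983, 0.0462, 0.1483]
ee_rot: [1.0, -0.023, 0.001, -0.002]
contact_force: [-4.3, -0.2, 11.8]
finger_gap: 0.0208
```

Run:
```python
from plan import *
o=bot.get_obs(); print(o["contact_force"],o["moment"],o["dq"].round(3),o["finger_gap"])
plan([.497,.0462,.1490],0,1)
```

```text
[-4.28849235 -0.17605398 11.77655276] [-0.11649773  0.91924023 -0.00551294] [ 0.033  0.051 -0.028  0.018 -0.05  -0.061  0.048] 0.020751663693517174
t 4.3833 p [0.4983 0.0462 0.1483] d [-0.0013  0.      0.0007] joints [-0.59  0.36  0.52  2.07 -0.26  0.77  0.05]
xaxis [ 0.999 -0.047  0.001] zaxis [ 0.0015  0.0036 -1.    ]
0 [-0.001  0.    -0.001] 0.0
```

Pressed: 11.8 N at 7.9 mm of travel. I'll hold briefly to see what dz keeps the force steady, then start the twist.

{"name": "jog_arm", "arguments": {"commands": [{"jaw":255,"dx":-0.001,"dy":0,"dz":0.001,"wx":0,"wy":0,"wz":0},{"jaw":255,"dx":0,"dy":0,"dz":0.001,"wx":0,"wy":0,"wz":0}]}}

```text
time_s: 4.55
tool_pos: [0.4984, 0.0462, 0.1481]
ee_rot: [1.0, -0.024, 0.001, -0.003]
contact_force: [-7.5, -1.1, 17.5]
finger_gap: 0.0205
```

Run:
```python
from plan import *
o=bot.get_obs(); print(o["contact_force"],o["moment"],o["dq"].round(3),o["finger_gap"])
plan([.497,.0462,.1490],0,1)
```

```text
[-7.47038307 -1.08636396 17.5387187 ] [-0.11404951  1.5939613   0.03935192] [ 0.016  0.007 -0.007 -0.008 -0.013  0.013  0.019] 0.020503743095742544
t 4.55 p [0.4984 0.0462 0.1481] d [-0.0014 -0.      0.0009] joints [-0.59  0.36  0.52  2.07 -0.27  0.77  0.05]
xaxis [ 0.999 -0.047  0.003] zaxis [ 0.0028  0.0051 -1.    ]
0 [-0.001  0.    -0.001] 0.0
```

{"name": "jog_arm", "arguments": {"commands": [{"jaw":255,"dx":-0.002,"dy":0,"dz":0.001,"wx":-0.004,"wy":-0.003,"wz":-0.06},{"jaw":255,"dx":0,"dy":0,"dz":0.001,"wx":0,"wy":0,"wz":-0.08},{"jaw":255,"dx":0,"dy":0,"dz":0.001,"wx":0,"wy":0,"wz":-0.08}]}}

```text
time_s: 4.8
tool_pos: [0.4993, 0.0466, 0.1485]
ee_rot: [0.996, 0.089, 0.003, -0.002]
contact_force: [-3.1, -0.2, 11.2]
finger_gap: 0.0204
```

Run:
```python
from plan import *
o=bot.get_obs(); print(o["contact_force"],o["moment"],o["dq"].round(3),o["finger_gap"])
plan([.497,.0462,.1490],0,1)
```

```text
[-3.10804145 -0.20271847 11.18270503] [-0.06528115  0.78827314 -0.03050648] [ 0.197 -0.023 -0.243 -0.018  0.109 -0.023  0.879] 0.020364307965862385
t 4.8 p [0.4993 0.0466 0.1485] d [-0.0023 -0.0004  0.0005] joints [-0.55  0.36  0.47  2.07 -0.24  0.76  0.25]
xaxis [0.984 0.178 0.006] zaxis [ 0.0055  0.0036 -1.    ]
0 [-0.002 -0.    -0.001] 0.0
```

{"name": "jog_arm", "arguments": {"commands": [{"jaw":255,"dx":-0.002,"dy":0,"dz":0.001,"wx":-0.002,"wy":-0.005,"wz":-0.09},{"jaw":255,"dx":-0.001,"dy":0,"dz":0.001,"wx":0,"wy":0,"wz":-0.09},{"jaw":255,"dx":-0.001,"dy":0,"dz":0.001,"wx":0,"wy":0,"wz":-0.09}]}}

```text
time_s: 5.05
tool_pos: [0.4986, 0.0473, 0.1489]
ee_rot: [0.974, 0.229, 0.004, -0.002]
contact_force: [-5.0, -0.6, 10.8]
finger_gap: 0.0207
```

Run:
```python
from plan import *
o=bot.get_obs(); print(o["contact_force"],o["moment"],o["dq"].round(3),o["finger_gap"])
plan([.497,.0462,.1490],0,1)
c=capture("wrist"); save(c,"w4")
```

```text
[-4.96377464 -0.56635843 10.83479101] [-0.16836161  1.1366157  -0.23616348] [ 0.22  -0.036 -0.26   0.009  0.122 -0.026  1.007] 0.02067666132845709
t 5.05 p [0.4986 0.0473 0.1489] d [-0.0016 -0.0011  0.0001] joints [-0.5   0.35  0.4   2.07 -0.2   0.75  0.49]
xaxis [0.895 0.445 0.009] zaxis [ 0.0073  0.0048 -1.    ]
0 [-0.002  0.    -0.   ] 0.0
```

View pics/w4.png

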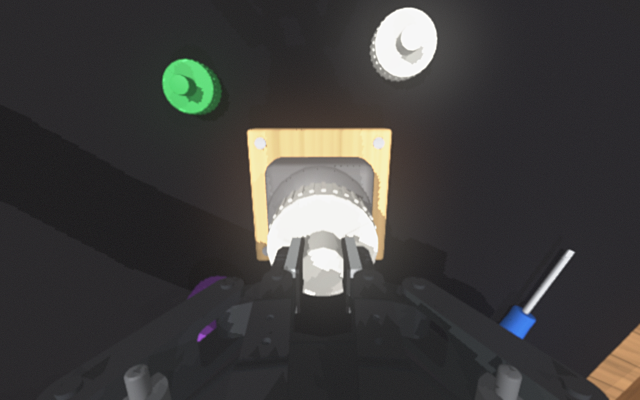

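{"name": "jog_arm", "arguments": {"commands": [{"jaw":255,"dx":-0.002,"dy":0,"dz":0.0015,"wx":0,"wy":-0.006,"wz":-0.09},{"jaw":255,"dx":-0.001,"dy":0,"dz":0.0015,"wx":0,"wy":-0.002,"wz":-0.09},{"jaw":255,"dx":-0.001,"dy":0,"dz":0.0015,"wx":0,"wy":-0.002,"wz":-0.09}]}}

```text
time_s: 5.35
tool_pos: [0.4984, 0.0466, 0.1481]
ee_rot: [0.931, 0.364, 0.003, -0.001]
contact_force: [-3.0, 0.8, 13.9]
finger_gap: 0.0203
```

Run:
```python
from plan import *
o=bot.get_obs(); print(o["contact_force"],o["moment"],o["dq"].round(3),o["finger_gap"])
plan([.497,.0462,.1490],0,1)
```

```text
[-2.99548957  0.82268731 13.88112321] [ 0.16333991  0.69697051 -0.096091  ] [ 0.213 -0.016 -0.253 -0.015  0.123 -0.019  1.01 ] 0.020345901535800633
t 5.35 p [0.4984 0.0466 0.1481] d [-0.0014 -0.0004  0.0009] joints [-0.44  0.34  0.34  2.06 -0.17  0.75  0.75]
xaxis [0.735 0.678 0.007] zaxis [ 0.0059  0.0036 -1.    ]
0 [-0.001 -0.001 -0.001] 0.0
```

{"name": "jog_arm", "arguments": {"commands": [{"jaw":255,"dx":-0.001,"dy":-0.001,"dz":0.001,"wx":0,"wy":-0.006,"wz":-0.09},{"jaw":255,"dx":-0.001,"dy":0,"dz":0.001,"wx":0,"wy":0,"wz":-0.09},{"jaw":255,"dx":0,"dy":0,"dz":0.001,"wx":0,"wy":0,"wz":-0.07},{"jaw":255,"dx":0,"dy":0,"dz":0,"wx":0,"wy":0,"wz":0},{"jaw":255,"dx":0,"dy":0,"dz":0,"wx":0,"wy":0,"wz":0}]}}

```text
time_s: 5.77
tool_pos: [0.4986, 0.0471, 0.1497]
ee_rot: [0.875, 0.484, 0.004, -0.0]
contact_force: [-1.0, -0.3, 4.6]
finger_gap: 0.0206
```

Run:
```python
from plan import *
o=bot.get_obs(); print(o["contact_force"],o["moment"],o["dq"].round(3),o["finger_gap"])
plan([.497,.0462,.1490],0,1)
x=R.from_quat(o["ee_rot"]).as_matrix()[:,0]; print("yaw",np.degrees(np.arctan2(x[1],x[0])))
c=capture("wrist"); save(c,"w5"); c=capture("side"); save(c,"s5"); cv2.imwrite("pics/s5z.png",cv2.cvtColor(cv2.resize(c["img"][160:280,220:380],(800,600),interpolation=cv2.INTER_CUBIC),cv2.COLOR_RGB2BGR))
```

```text
[-0.96947569 -0.34431917  4.60016999] [-0.08675104  0.38606897  0.02574142] [ 0.008 -0.008 -0.005 -0.002 -0.001  0.011  0.03 ] 0.020605656286330844
t 5.7667 p [0.4986 0.0471 0.1497] d [-0.0016 -0.0009 -0.0007] joints [-0.39  0.34  0.28  2.06 -0.14  0.75  0.98]
xaxis [0.531 0.847 0.007] zaxis [ 0.0062  0.0042 -1.    ]
0 [-0.002 -0.001  0.001] 0.0
yaw 57.94138138361899
```

View pics/s5z.png

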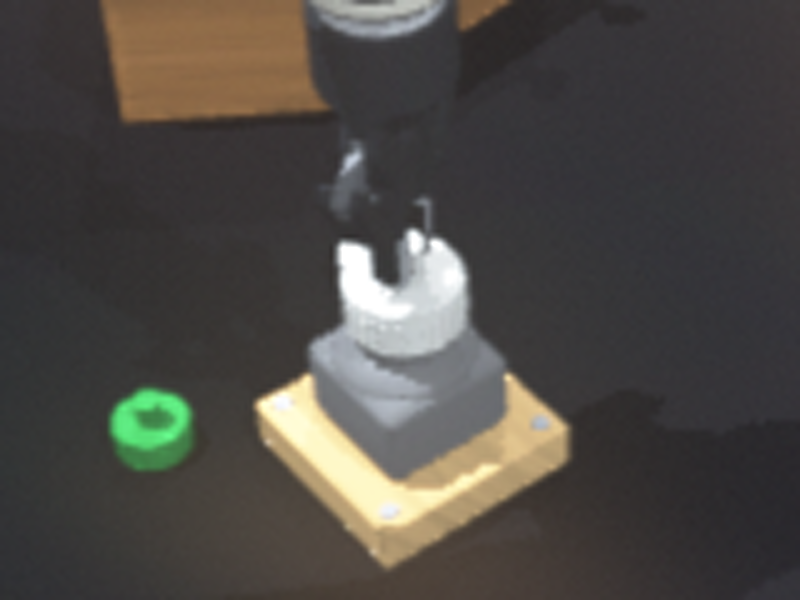

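The side view shows the gripper holding the cap, which is still seated on the neck, and the surroundings are unchanged. The tool has turned about 60° and the resisting moment is near zero. A gentle trial lift comes next.

{"name": "jog_arm", "arguments": {"commands": [{"jaw":255,"dx":-0.001,"dy":0,"dz":-0.003,"wx":0,"wy":-0.003,"wz":0},{"jaw":255,"dx":0,"dy":0,"dz":-0.003,"wx":0,"wy":0,"wz":0},{"jaw":255,"dx":0,"dy":0,"dz":-0.003,"wx":0,"wy":0,"wz":0},{"jaw":255,"dx":0,"dy":0,"dz":-0.003,"wx":0,"wy":0,"wz":0}]}}

```text
time_s: 6.2
tool_pos: [0.4981, 0.0468, 0.162]
ee_rot: [0.875, 0.484, 0.002, 0.0]
contact_force: [0.1, -1.1, -0.7]
finger_gap: 0.0205
```

Run:
```python
from plan import *
o=bot.get_obs(); print(o["contact_force"],o["moment"],o["dq"].round(3),o["finger_gap"])
plan([.497,.0462,.1490],0,1)
```

```text
[ 0.14038992 -1.06816747 -0.67792877] [-0.02609157  0.03701214 -0.01419142] [-0.015 -0.059  0.017 -0.024  0.033  0.085 -0.025] 0.02047009682930041
t 6.2 p [0.4981 0.0468 0.162 ] d [-0.0011 -0.0006 -0.013 ] joints [-0.4   0.32  0.29  2.05 -0.13  0.78  0.97]
xaxis [0.531 0.847 0.004] zaxis [ 0.0044  0.0023 -1.    ]
0 [-0.001 -0.001  0.013] 0.0
```

It lifts freely at about the cap's weight. Raising to a gap of about 6 cm.

{"name": "jog_arm", "arguments": {"commands": [{"jaw":255,"dx":0,"dy":0,"dz":-0.008,"wx":0,"wy":0,"wz":0},{"jaw":255,"dx":0,"dy":0,"dz":-0.012,"wx":0,"wy":0,"wz":0},{"jaw":255,"dx":0,"dy":0,"dz":-0.015,"wx":0,"wy":0,"wz":0},{"jaw":255,"dx":0,"dy":0,"dz":-0.015,"wx":0,"wy":0,"wz":0},{"jaw":255,"dx":0,"dy":0,"dz":-0.012,"wx":0,"wy":0,"wz":0},{"jaw":255,"dx":0,"dy":0,"dz":-0.006,"wx":0,"wy":0,"wz":0},{"jaw":255,"dx":0,"dy":0,"dz":0,"wx":0,"wy":0,"wz":0},{"jaw":255,"dx":0,"dy":0,"dz":0,"wx":0,"wy":0,"wz":0}]}}

```text
time_s: 6.87
tool_pos: [0.497, 0.0453, 0.2343]
ee_rot: [0.875, 0.484, 0.001, 0.001]
contact_force: [-0.3, -0.6, -1.1]
finger_gap: 0.0205
```

Run:
```python
from plan import *
o=bot.get_obs(); print(o["contact_force"],o["moment"],o["dq"].round(3),o["finger_gap"])
plan([.497,.0462,.2320],0,1)
c=capture("side"); save(c,"s6"); cv2.imwrite("pics/s6z.png",cv2.cvtColor(cv2.resize(c["img"][140:290,200:400],(800,600),interpolation=cv2.INTER_CUBIC),cv2.COLOR_RGB2BGR))
s=capture("scene"); save(s,"sc6")
for n,cc,(a,b,d,e) in (("side",c,(160,240,260,340)),("scene",s,(120,200,290,370))):
    i=cc["img"].astype(int); m=((i.min(2)>140)&(i.max(2)-i.min(2)<40)); ys,xs=np.nonzero(m); k=(ys>a)&(ys<b)&(xs>d)&(xs<e)
    P=depthpts(cc,np.c_[xs[k],ys[k]]); P=P[(P[:,2]>.15)&(P[:,2]<.26)&(np.hypot(P[:,0]-.497,P[:,1]-.046)<.045)]
    print(n,len(P),np.percentile(P[:,2],[1,5,50,95,99]),P.min(0),P.max(0))
```

```text
[-0.25596535 -0.62601871 -1.09150048] [-0.03229626 -0.02717922  0.07430113] [-0.    -0.008  0.    -0.004  0.002  0.004 -0.002] 0.020500574668179856
t 6.8667 p [0.497  0.0453 0.2343] d [ 0.      0.0009 -0.0023] joints [-0.42  0.21  0.31  1.99 -0.08  0.95  0.93]
xaxis [0.532 0.847 0.002] zaxis [ 3.1e-03  2.0e-04 -1.0e+00]
0 [ 0.001 -0.     0.002] 0.0
side 487 [0.19103506 0.19367499 0.21747422 0.23732886 0.25102018] [0.46297624 0.01037846 0.18971955] [0.53012612 0.07331478 0.25689105]
scene 295 [0.19017191 0.19479757 0.21799857 0.24262974 0.2511921 ] [0.46089968 0.0117577  0.18713669] [0.53587457 0.08109745 0.25480787]
```

View pics/s6z.png

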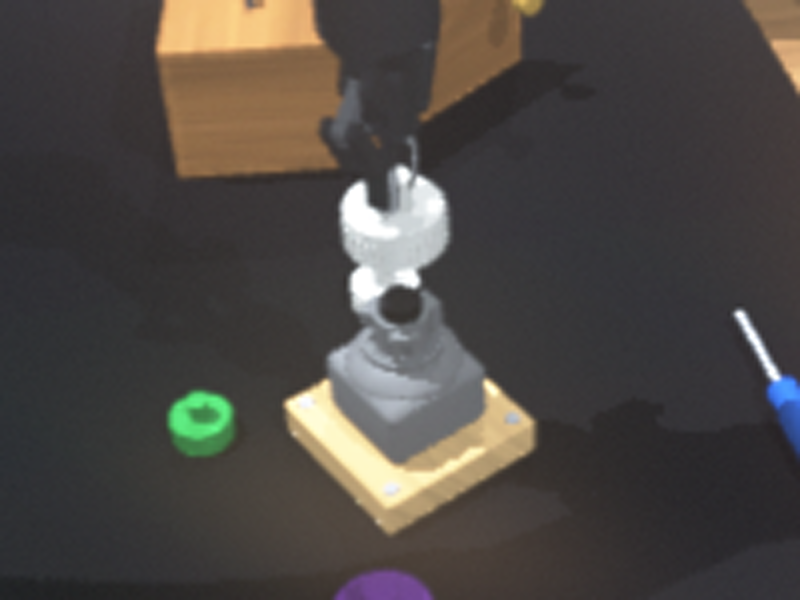

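View pics/sc6.png

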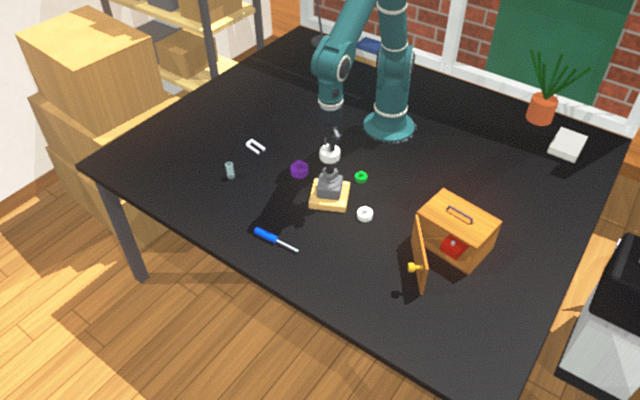

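The cap is held upright at about (395,220) in the side crop. The open neck with its black disc is below it at (402,303), and the bystanders haven't moved. The rim is near 0.190, so the gap is about 62 mm. I'll hold briefly and then hand in.

{"name": "jog_arm", "arguments": {"commands": [{"jaw":255,"dx":0,"dy":0,"dz":0,"wx":0,"wy":0,"wz":0},{"jaw":255,"dx":0,"dy":0,"dz":0,"wx":0,"wy":0,"wz":0},{"jaw":255,"dx":0,"dy":0,"dz":0,"wx":0,"wy":0,"wz":0},{"jaw":255,"dx":0,"dy":0,"dz":0,"wx":0,"wy":0,"wz":0}]}}

```text
time_s: 7.3
tool_pos: [0.4953, 0.045, 0.2313]
ee_rot: [0.875, 0.484, -0.002, -0.0]
contact_force: [-0.1, -0.5, -1.6]
finger_gap: 0.0206
```

Run:
```python
from plan import *
o=bot.get_obs(); print(o["time_s"],o["tool_pos"],o["contact_force"],np.abs(o["dq"]).max(),o["finger_gap"])
if o["finger_gap"]>.018 and np.abs(o["dq"]).max()<.03: print(bot.finish_job())
```

```text
7.3 [0.49531013 0.04502814 0.2313214 ] [-0.0993385  -0.5111571  -1.60675747] 0.00823924027962532 0.020605937213887805
the job is handed in; nothing more can be done
None
```

The contact cleaner bottle is open, and the arm was holding the cap above it when I handed the job in at 7.3 s. I gripped the knob with 80–100 N and pressed the cap down about 8 mm. I kept it pressed with about 11–18 N until the tool had turned about 45°, took the turn on to about 60° anticlockwise, then lifted the cap straight off.

- **Cap position:** the side and scene cameras put the rim about 62 mm above the mouth, with the cap upright and within about 3 mm of the bottle's axis. During the last hold the tool settled about 3 mm lower, so the gap at hand-in was about 59 mm.
- **Stillness and bystanders:** joint speeds were below 0.01 rad/s and the grip was steady. In the pictures the bystanders looked to be where they started.
- **Not confirmed:** the cap's ridge was overexposed, so I never saw the twist angle directly. I inferred it from the tool's turn, the low resisting moment and the free lift. The fingers read a 20.5 mm gap on the 24 mm knob, and I did not find out why; the grip held throughout.

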